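# Shut the tilt-out bin and lock it with its push-pull knob

## Robot

A 6-joint arm with a two-finger parallel gripper is mounted at the origin on the work surface. World frame = base frame: x ahead of the robot, y to its left, z up, the work surface at z = 0. Lengths are in m, angles in rad, forces in N, time in s.
With the tool pointing down it reaches from about 0.375 to 0.925 m from the base axis. Payload 5.7 kg.
Tool frame: the origin (TCP) lies at the centre of the arm's flange, where the gripper is bolted on; the fingertips stand 173 mm ahead of it and the grasp point (between the pads) lies 155 mm ahead of it; z points along the fingers, y is the line along which they close (so a half turn about z gives the same grasp; the last joint's range is limited). The gripper opens to 85 mm and grips with 20 to 120 N. Pads are 22 mm wide; open, the fingers measure 114 mm over their backs; the gripper's body (76 mm by 85 mm) begins 54 mm behind the grasp point. The pads swing forward as they close: fully open they stand 13 mm farther back than shut.
Start: joints at [-0.115, 0.359, 1.51, -0, 1.272, -0.115], TCP at [0.6, -0, 0.405] pointing down, gripper open.
Joint ranges: [-2.97, 2.97], [-1.01, 2.36], [0.21, 2.38], [-0.96, 4.11], [0.2, 2.71], [-2.98, 2.98]. Speed limits (rad/s): [2.39, 2.39, 3.14, 3.14, 3.14, 3.14].

## Interface

Orientations are given as a rotation vector (axis times angle).
In Python, from cell import r gives the robot as it stands.
- The arm moves only by the tool play_rows, never from a script. Its argument "series" is one flat list of numbers, 5 for each row, row after row: the opening, from -1 (shut) to 1 (fully open), then the shift along the tool's x, y, z in cm, then the turn about the tool's z in degrees. In form: [hand, x, y, z, yaw, hand, x, y, z, yaw, ...]. A call has 1 to 8 rows; each row shifts and turns the commanded pose from where the row before left it, along the tool's axes as they then stand; what a row does not reach is not made up. A row lasts 1/8 s, in which the tool goes at most 62.5 mm and 10.7 degrees, less where a joint would pass 70% of its speed; a pose out of reach is approached as far as the arm can. A call is refused whole if a number of a shift passes 6.25 or a number of a turn 10.7, either way. A call with a gripper value outside its range is refused whole. The fingers move at their own pace and stop on an object; the grip force is fixed at half the most. Time passes only in rows, so rows that do not move let the fingers close. It gives the time, the measured TCP pose, the force, the opening and the grip force at its end, in the units of the state.
- r.sense(): the state, without advancing time (a new reading comes with each control period).
- r.grab_frame(name): name is "scene" or "side" or "wrist"; returns (picture, depth): 420x560x3 uint8, red, green, blue; 420x560 float32, m along the optical axis (not along the pixel's ray), 0 where there is no reading.
- r.camera_params(name): a dict with "camera_matrix" (3x3 intrinsics, pixels), "xyz" and "rotation" of the camera in the world. Camera axes: x right, y up, looking along -z (the intrinsics and any distortion apply to the point x, -y, -z); pixel columns grow to the right and rows downward; lengths in m; the calibration is good to about 2 mm. A picture is of the moment at which its call begins: read the wrist's pose just before it. camera_params takes no time and is no camera call; for the wrist camera it gives the pose at the moment of the call.
- r.close_job(): hands the job in; it is judged then, once.
Trained networks look in the newest picture that a camera, given by its name, has taken for a name from the list of things; names that differ only in an ending like _2 or _b are one class to them, and where a whole thing is asked for, a point or a joint stands for the part that bears it (a point fixed in the world has none). Each returns a list of dicts, best first, with "p" (0 to 1); they miss things now and then, are a little off and sometimes report something else, mostly with a low value. They report only what shows in the picture. A call takes as long as a camera call.
- r.outline_of(camera, query): "pixels" (420x560 bool, what is visible of it) and "xy" ([column, row] in pixels, amid what is visible of it).
- r.mark_of(camera, query): "xy" ([column, row] in pixels: a listed point, or the origin of a listed thing).
The state is a dict: "time_s": time; "q": joint angles; "joint_vel": joint speeds; "tau": joint torques, N m; "position": TCP position; "tool_rot": TCP orientation; "force": force on the tool from outside, world axes, zero at the start; "ft_torque": the same for the moment, N m; "gripper_width": opening from 0.0 (shut) to 1.0 (fully open); "finger_force": force on a finger pad.
Only numpy, scipy, OpenCV 4.12 (cv2) and the standard library are available. Lean on these libraries where they do the work, as an engineer would, in place of code of your own. Each camera call takes 0.05 s, during which the arm holds its last target. There are 200 camera calls.

## Task

The yellow tilt-out bin is hanging open, but its locking bolt is already down and in the way. Pull the red bolt knob up until it clicks out and stays out, tilt the bin fully shut, then push the knob back down fully home so that the bin is locked. Do not disturb the things lying around it.

Things in the scene. Friction and masses are not known exactly. Their poses are not given: they have to be found in the camera images.
- frame: Fixed chipboard frame holding the bin, 150 deep (x) x 206 wide (y) x 184 mm high, screwed to the ledge; cheeks 12 thick at both sides; across the front of its top, flush with the front, a white rail 60 deep, 12 thick, top at z = 184. Origin: centre of its underside; z up, -x is the front, out of which the bin tilts (roughly towards the robot). The bolt stands in the rail at x = -45, y = 0.
- bolt (a joint): Height of the bolt above home, m: 0 = fully home, 0.030 = fully out. A detent snaps it to the nearer end (tipping point 0.015) and holds it; passing it takes 10 N. Home, its rod reaches 49 mm below the rail top and blocks the bin's catch bar (dark bar inside, behind the front panel) both ways; out, it clears the bar. With the bin not fully shut the rod lands on the bar.
- bolt_top (a point): Centre of the top of the red bolt knob. The knob is a round upright button 28 in diameter and 22 high; below it a bare steel stem 10 in diameter with a shallow detent swelling (17 at most), seen when it is out. When home its top is 38 mm above the rail (16 mm gap under the knob), when out 68 mm. It slides straight up and down.
- bin (a joint): Tilt of the yellow bin, rad: 0 = fully shut, stop at 0.6 open. Stiff hinge: it stays where it is left. The bin is 118 deep x 174 wide x 145 high mm; the hinge runs along the frame's y at frame x = -75, z = 20 (front lower edge), and the top tilts towards -x of the frame.
- bin_handle (a point): Middle of the bin's black bar handle: a round bar 12 in diameter, 90 long along the frame's y, standing 45 mm in front of the yellow front panel, 135 mm above the hinge (when shut). It moves with the bin; its x axis is the bin's, so it points from the handle to the panel.
- cologne: Loose amber glass cologne bottle, 34 x 56 x 75 mm with a black cap, 110 high in all; origin: centre of its underside. Leave it alone.
- polish_tin: Loose round shoe polish tin with red lid, 75 in diameter, 31 high; origin: centre of its underside. Leave it alone.
- shoe_brush: Loose wooden shoe brush lying bristles down, 160 (x) x 50 x 42 high mm; origin: centre of its underside. Leave it alone.
- comb: Loose pink comb lying flat, 180 (x) x 36 x 5 mm; origin: middle of its underside. Leave it alone.

How it is judged:
By the outcome, as a careful person would: the job done as asked, in the order asked, and still so for the second after the job is handed in, with the robot touching nothing.
It also fails if it takes over 54 s, if anything falls off the work surface, if the arm or the gripper's body presses on something with over 40 N, if the wrist force passes 120 N, or if a joint passes its speed limit or range.

## Working session

There is one attempt and no reset: what is moved stays moved. The work goes in short steps, Python scripts to look and compute and a tool call to move; the robot and the scene stay as the last step left them, time stands still between calls to the robot, and variables do not carry over. Pictures are saved under pics/ and viewed, at most 10 in all, crops included, and the job is handed in when it is done.

Besides the shell and the picture viewer there is one more tool, called after ">>>" by a JSON object that holds its "name" and its "arguments", one argument or row to a line. play_rows: Moves the arm, as the interface text tells. Its arguments: {"type":"object","properties":{"series":{"type":"array","items":{"type":"number"}}},"required":["series"]}

```bash
mkdir -p pics
cat > h.py <<'E'
import numpy as np, cv2
from cell import r
from scipy.spatial.transform import Rotation as R
def cam(n):
    c=r.camera_params(n); K=np.array(c["camera_matrix"]); p=np.array(c["xyz"]); M=np.array(c["rotation"])
    if M.shape!=(3,3): M=R.from_rotvec(M).as_matrix()
    return K,p,M,c
def pts(n,d,uv):
    K,p,M,_=cam(n); uv=np.atleast_2d(uv).astype(float)
    z=np.array([d[int(round(v)),int(round(u))] for u,v in uv])
    x=(uv[:,0]-K[0,2])/K[0,0]*z; y=(uv[:,1]-K[1,2])/K[1,1]*z
    return np.c_[x,-y,-z]@M.T+p
def cloud(n,d,mask):
    v,u=np.nonzero(mask&(d>0)); return pts(n,d,np.c_[u,v])
def ray(n,uv):
    K,p,M,_=cam(n); w=M@np.array([(uv[0]-K[0,2])/K[0,0],-(uv[1]-K[1,2])/K[1,1],-1]); return p,w
E
python3 - <<'E'
from h import *
s=r.sense(); print({k:np.round(v,3).tolist() for k,v in s.items()})
for n in("scene","side"):
    im,d=r.grab_frame(n); cv2.imwrite(f"pics/{n}0.png",im[:,:,::-1]); np.savez(f"{n}0.npz",im=im,d=d)
    print(n,cam(n)[3])
    for q in("bolt_top","bin_handle","frame"):
        for m in r.mark_of(n,q)[:2]:
            print(q,round(m["p"],2),np.round(m["xy"],1),pts(n,d,m["xy"]).round(3))
    for q in("bolt_top","bin_handle","cologne","polish_tin","shoe_brush","comb"):
        for m in r.outline_of(n,q)[:1]:
            c=cloud(n,d,m["pixels"]); print("O",q,round(m["p"],2),np.round(m["xy"]),len(c),np.percentile(c,[2,50,98],axis=0).round(3).tolist() if len(c) else "")
E
```

```text
{'time_s': 0.0, 'q': [-0.115, 0.359, 1.511, -0.0, 1.272, -0.115], 'joint_vel': [0.0, -0.0, -0.001, 0.0, -0.001, 0.0], 'tau': [0.002, -52.761, -27.863, -0.0, 0.013, -0.0], 'position': [0.6, 0.0, 0.404], 'tool_rot': [-2.22, -2.22, 0.002], 'force': [-0.541, -0.332, 0.306], 'ft_torque': [-0.002, 0.029, -0.07], 'finger_force': 0.0, 'gripper_width': 0.996}
scene {'camera_matrix': array([[413.85169461,   0.        , 278.81971062],
       [  0.        , 413.85169461, 207.68784621],
       [  0.        ,   0.        ,   1.        ]]), 'xyz': array([0.96369159, 0.6311027 , 1.00139969]), 'rotation': array([0.23294114, 0.85676206, 2.43173223])}
bolt_top 0.51 [281.9 215.8] [[0.643 0.131 0.224]]
bin_handle 0.66 [328.  225.4] [[0.456 0.094 0.   ]]
frame 0.8 [268.2 266. ] [[0.709 0.166 0.104]]
O bin_handle 0.74 [302. 236.] 2878 [[0.508, 0.044, 0.068], [0.598, 0.136, 0.131], [0.709, 0.235, 0.163]]
O cologne 0.72 [245. 201.] 164 [[0.622, -0.116, 0.018], [0.644, -0.061, 0.094], [0.66, -0.051, 0.114]]
O polish_tin 0.85 [310. 315.] 771 [[0.638, 0.276, 0.007], [0.675, 0.313, 0.033], [0.707, 0.345, 0.037]]
[... 452 characters left out ...]
[0.30639594, 0.70485393, 2.24347705])}
bolt_top 0.67 [304.8 230.7] [[0.646 0.136 0.222]]
bin_handle 0.84 [350.5 227.3] [[0.516 0.171 0.125]]
frame 0.86 [286.  282.5] [[0.712 0.147 0.091]]
O bolt_top 0.57 [241. 215.] 378 [[0.623, -0.084, 0.02], [0.648, -0.058, 0.075], [0.662, -0.035, 0.113]]
O bin_handle 0.64 [304. 230.] 205 [[0.608, 0.108, 0.183], [0.642, 0.136, 0.219], [0.653, 0.148, 0.224]]
O cologne 0.71 [240. 216.] 426 [[0.61, -0.115, -0.0], [0.648, -0.059, 0.074], [0.68, 0.011, 0.17]]
O shoe_brush 0.84 [390. 363.] 1786 [[0.605, 0.373, 0.032], [0.677, 0.421, 0.041], [0.745, 0.47, 0.045]]
O comb 0.63 [264. 195.] 607 [[0.441, -0.154, -0.003], [0.525, -0.113, 0.003], [0.601, -0.072, 0.008]]
```

View pics/scene0.png

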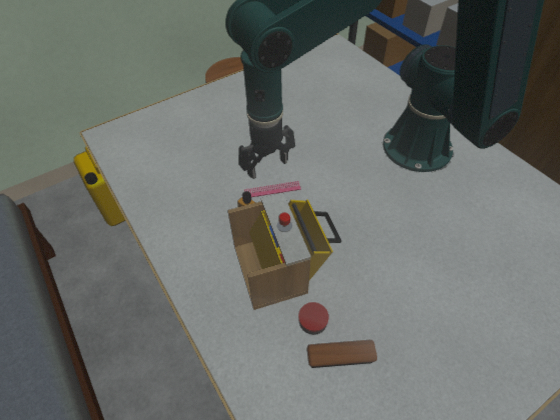

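View pics/side0.png

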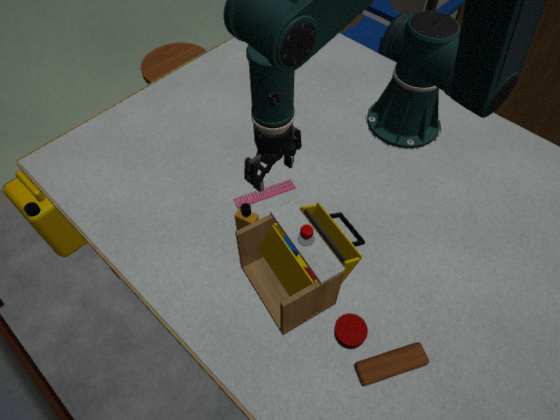

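The scene view shows the knob at (285,217), the handle at (330,228), the tin at (313,317) and the brush at (342,352). The side view shows the knob at (306,231), the handle at (348,227), and the comb and cologne behind the frame's −y cheek. Next I'll fit the frame pose from the rail and the knob from its red pixels.

Run:
```python
from h import *
for n in("scene","side"):
    f=np.load(f"{n}0.npz"); im,d=f["im"],f["d"]
    hsv=cv2.cvtColor(im,cv2.COLOR_RGB2HSV)
    sl=np.zeros(d.shape,bool); sl[180:300,220:380]=1
    m=sl&(hsv[...,1]<45)&(hsv[...,2]>90); c=cloud(n,d,m)
    c=c[(c[:,2]>.176)&(c[:,2]<.192)]
    rc=cv2.minAreaRect(c[:,:2].astype(np.float32)*1000); print(n,"rail",len(c),c[:,2].mean().round(4),rc, cv2.boxPoints(rc).round().tolist())
    red=sl&((hsv[...,0]<8)|(hsv[...,0]>172))&(hsv[...,1]>140); c=cloud(n,d,red); c=c[c[:,2]>.195]
    t=c[c[:,2]>np.percentile(c[:,2],60)]; print("knob",len(c),np.percentile(c,[3,50,97],axis=0).round(4).tolist(),t.mean(0).round(4))
    blk=sl&(hsv[...,2]<60); c=cloud(n,d,blk); c=c[(c[:,2]>.06)&(c[:,0]<.56)]
    rc=cv2.minAreaRect(c[:,:2].astype(np.float32)*1000); print("handle",len(c),cv2.boxPoints(rc).round().tolist(),np.percentile(c,[3,50,97],axis=0).round(3).tolist())
im,d=r.grab_frame("wrist"); cv2.imwrite("pics/w0.png",im[:,:,::-1])
for q in("bolt_top","bin_handle","cologne"):
    for m in r.mark_of("wrist",q)[:1]: print(q,m["p"],m["xy"],pts("wrist",d,m["xy"]))
f=np.load("side0.npz")["im"][180:290,220:380]; cv2.imwrite("pics/c0.png",cv2.resize(f[:,:,::-1],None,fx=5,fy=5,interpolation=2))
```

```text
scene rail 1582 0.1855 ((639.025146484375, 133.49697875976562), (208.80601501464844, 60.24477767944336), 74.95695495605469) [[583.0, 40.0], [641.0, 25.0], [695.0, 227.0], [637.0, 242.0]]
knob 82 [[0.6299, 0.1252, 0.2129], [0.639, 0.1378, 0.2229], [0.6497, 0.1469, 0.2257]] [0.6404 0.1359 0.2244]
handle 177 [[497.0, 125.0], [532.0, 116.0], [557.0, 210.0], [522.0, 219.0]] [[0.503, 0.12, 0.124], [0.519, 0.172, 0.128], [0.551, 0.214, 0.142]]
side rail 2092 0.1837 ((640.1508178710938, 134.6752471923828), (207.57046508789062, 60.325199127197266), 74.63551330566406) [[584.0, 43.0], [642.0, 27.0], [697.0, 227.0], [639.0, 243.0]]
knob 140 [[0.6314, 0.1273, 0.2042], [0.6436, 0.1396, 0.2204], [0.6531, 0.1481, 0.2238]] [0.6407 0.136  0.2224]
handle 243 [[496.0, 216.0], [502.0, 74.0], [561.0, 77.0], [554.0, 219.0]] [[0.504, 0.118, 0.119], [0.52, 0.171, 0.126], [0.554, 0.215, 0.14]]
cologne 0.97 [312.2, 227.0] [[ 0.63051766 -0.03749055  0.06329282]]
```

View pics/c0.png

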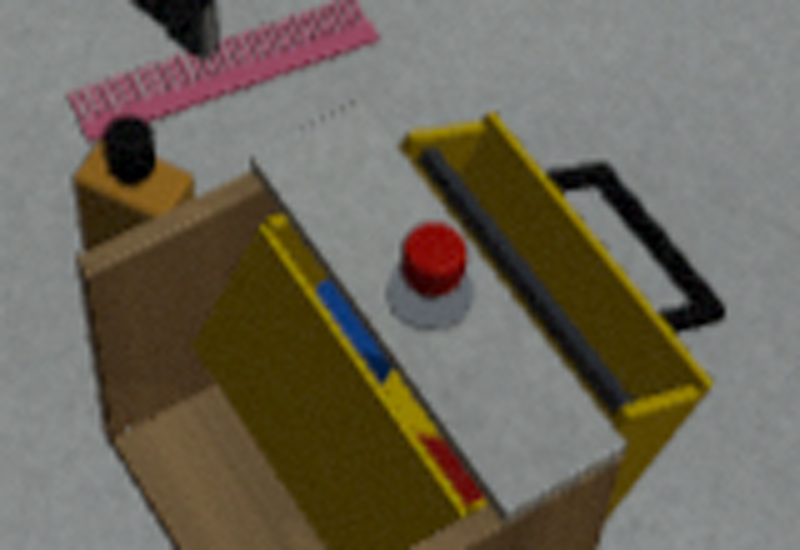

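>>> {"name": "play_rows", "arguments": {
  "series": [1, 2.7, 0.8, -1, 0, 1, 2.7, 0.8, -1, 0, 1, 2.7, 0.8, 0, 0, 1, 2.7, 0.8, 0, 0, 1, 2.7, 0.8, 0, 0, 1, 0, 0, 0, 7.6, 1, 0, 0, 0, 7.6, 1, 0, 0, 0, 0]
}}

```text
time_s: 2.2
position: [0.64, 0.1351, 0.4246]
tool_rot: [-2.494, -1.91, 0.0]
force: [0.4, 0.2, -0.7]
gripper_width: 1.003
finger_force: 0.0
```

Run:
```python
from h import *
s=r.sense(); p=s["position"]; M=R.from_rotvec(s["tool_rot"]).as_matrix(); print(np.round(p,4),M.round(3).tolist(),s["force"])
im,d=r.grab_frame("wrist"); cv2.imwrite("pics/w1.png",im[:,:,::-1])
print("knob rel tool cm",100*M.T@(np.array([.640,.135,.369])-p))
hsv=cv2.cvtColor(im,cv2.COLOR_RGB2HSV)
red=((hsv[...,0]<8)|(hsv[...,0]>172))&(hsv[...,1]>140); c=cloud("wrist",d,red); c=c[c[:,2]>.19]; print(len(c), np.percentile(c,[3,50,97],axis=0).round(4).tolist())
```

```text
[0.64   0.1351 0.4246] [[0.261, 0.965, -0.0], [0.965, -0.261, -0.0], [-0.0, -0.0, -1.0]] [ 0.44508898  0.23865155 -0.74673737]
knob rel tool cm [-0.01040602  0.00572725  5.55685748]
2191 [[0.6291, 0.124, 0.2089], [0.6406, 0.1373, 0.2224], [0.6517, 0.1466, 0.2237]]
```

View pics/w1.png

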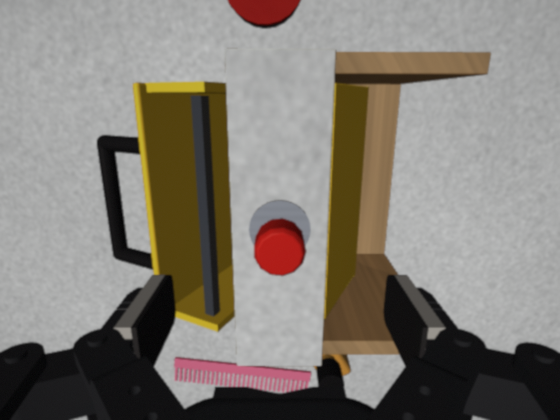

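The wrist view shows the knob at (280,247), centred between the fingers (x 145 and 415), and yaw is aligned with the rail. I'll descend and grip.

>>> {"name": "play_rows", "arguments": {
  "series": [1, 0, 0, 2, 0, 1, 0, 0, 2, 0, 1, 0, 0, 1.5, 0, 1, 0, 0, 0, 0, -1, 0, 0, 0, 0, -1, 0, 0, 0, 0, -1, 0, 0, 0, 0, -1, 0, 0, 0, 0]
}}

```text
time_s: 3.25
position: [0.64, 0.1351, 0.3706]
tool_rot: [2.496, 1.908, 0.001]
force: [-2.2, 1.4, 4.0]
gripper_width: 0.302
finger_force: 58.9
```

>>> {"name": "play_rows", "arguments": {
  "series": [-1, 0, 0, 0, 0, -1, 0, 0, 0, 0]
}}

```text
time_s: 3.5
position: [0.64, 0.1351, 0.3706]
tool_rot: [2.495, 1.908, 0.001]
force: [-2.5, 0.6, 5.7]
gripper_width: 0.304
finger_force: 59.0
```

>>> {"name": "play_rows", "arguments": {
  "series": [-1, 0, 0, -0.6, 0, -1, 0, 0, -0.6, 0, -1, 0, 0, -0.6, 0, -1, 0, 0, -0.6, 0, -1, 0, 0, -0.6, 0, -1, 0, 0, -0.1, 0, -1, 0, 0, 0, 0, -1, 0, 0, 0, 0]
}}

```text
time_s: 4.5
position: [0.64, 0.1351, 0.4008]
tool_rot: [-2.496, -1.908, -0.0]
force: [2.7, 1.4, -6.5]
gripper_width: 0.302
finger_force: 62.2
```

>>> {"name": "play_rows", "arguments": {
  "series": [1, 0, 0, 0, 0, 1, 0, 0, 0, 0, 1, 0, 0, 0, 0, 1, 0, 0, 0, 0, 1, 0, 0, -2, 0, 1, 0, 0, -3, 0, 1, 0, 0, -3, 0, 1, 0, 0, 0, 0]
}}

```text
time_s: 5.5
position: [0.6407, 0.135, 0.4837]
tool_rot: [2.493, 1.906, 0.007]
force: [0.0, -0.4, 0.0]
gripper_width: 1.0
finger_force: 0.0
```

Run:
```python
from h import *
s=r.sense(); p=s["position"]; M=R.from_rotvec(s["tool_rot"]).as_matrix(); print(np.round(p,4))
im,d=r.grab_frame("wrist")
hsv=cv2.cvtColor(im,cv2.COLOR_RGB2HSV)
red=((hsv[...,0]<8)|(hsv[...,0]>172))&(hsv[...,1]>140); c=cloud("wrist",d,red); c=c[c[:,2]>.19]; print("knob",len(c), np.percentile(c,[3,50,97],axis=0).round(4).tolist())
blk=(hsv[...,2]<60); blk[320:]=0; blk[:,230:]=0
c=cloud("wrist",d,blk); O=np.array([.640,.135,0])-.045*0; F=(c-O)@np.array([[.965,-.261,0],[.261,.965,0],[0,0,1]]).T
k=(F[:,0]<-.07)&(F[:,2]>.05)&(F[:,2]<.17); F=F[k]; print("black in bolt-centred frame",len(F),np.percentile(F,[2,10,50,98],axis=0).round(3).tolist())
cv2.imwrite("pics/w2.png",im[:,:,::-1])
```

```text
[0.6407 0.135  0.4837]
knob 1644 [[0.6278, 0.1237, 0.2371], [0.6393, 0.1367, 0.2504], [0.6504, 0.1465, 0.2519]]
black in bolt-centred frame 1749 [[-0.136, -0.048, 0.121], [-0.134, -0.044, 0.123], [-0.128, 0.004, 0.125], [-0.1, 0.048, 0.141]]
```

View pics/w2.png

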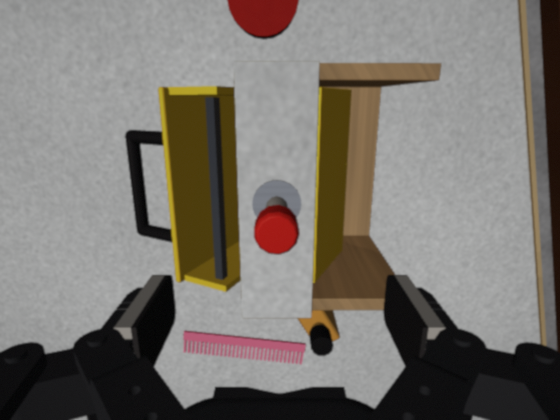

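The knob is out, with its top at 0.252 and the stem visible at (277,205). The handle bar is at (138,185), spanning y ±48 mm about the bolt, with its front edge 136 mm ahead of the bolt. Next I'll move in front of it with the fingers shut.

>>> {"name": "play_rows", "arguments": {
  "series": [-1, 0, -5, 0, 0, -1, 0, -5, 0, 0, -1, 0, -5, 0, 0, -1, 0, -3, 0, 0, -1, 0, 0, 5, 0, -1, 0, 0, 5, 0, -1, 0, 0, 5, 0, -1, 0, 0, 0, 0]
}}

```text
time_s: 6.55
position: [0.4636, 0.1815, 0.3267]
tool_rot: [-2.492, -1.905, 0.015]
force: [0.2, -0.1, -0.2]
gripper_width: 0.001
finger_force: 0.0
```

>>> {"name": "play_rows", "arguments": {
  "series": [-1, 0, 0, 3, 0, -1, 0, 0, 3, 0, -1, 0, 0, 0.3, 0, -1, 0, 0, 0, 0]
}}

```text
time_s: 7.05
position: [0.4669, 0.1824, 0.269]
tool_rot: [2.495, 1.908, 0.002]
force: [-0.7, 0.1, -0.5]
gripper_width: -0.002
finger_force: 0.0
```

Run:
```python
from h import *
s=r.sense(); p=s["position"]; M=R.from_rotvec(s["tool_rot"]).as_matrix(); print(np.round(p,4), "tcp rel bolt tool axes",(M.T@(p-np.array([.64,.135,0]))).round(4),s["force"])
im,d=r.grab_frame("side"); cv2.imwrite("pics/s3.png",cv2.resize(im[130:310,220:460,::-1],None,fx=3,fy=3,interpolation=2))
```

```text
[0.4669 0.1824 0.269 ] tcp rel bolt tool axes [ 0.0005 -0.1791 -0.2692] [-0.70694062  0.05841612 -0.53362349]
```

View pics/s3.png

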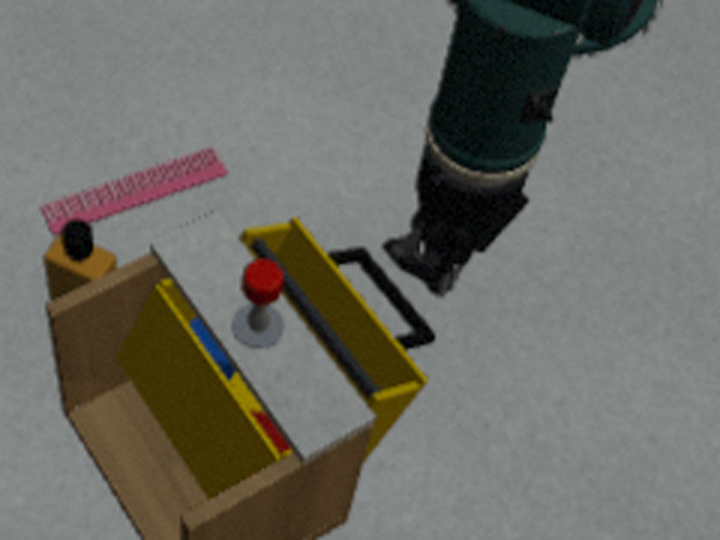

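The fingers are shut just in front of the middle of the handle (crop: tips at about (440,290), bar at about (395,300)). Now I'll push along the arc.

>>> {"name": "play_rows", "arguments": {
  "series": [-1, 0, 1.2, 0, 0, -1, 0, 1.2, 0, 0, -1, 0, 1, -0.8, 0, -1, 0, 1, -0.7, 0, -1, 0, 1, -0.6, 0, -1, 0, 1, -0.5, 0, -1, 0, 0, 0, 0, -1, 0, 0, 0, 0]
}}

```text
time_s: 8.1
position: [0.528, 0.1653, 0.2935]
tool_rot: [-2.496, -1.908, 0.001]
force: [-0.6, 0.0, 0.2]
gripper_width: 0.002
finger_force: 0.0
```

>>> {"name": "play_rows", "arguments": {
  "series": [-1, 0, 0.6, -0.3, 0, -1, 0, 0.6, -0.3, 0, -1, 0, 0.4, -0.1, 0, -1, 0, 0.2, 0, 0]
}}

```text
time_s: 8.6
position: [0.5458, 0.1606, 0.3008]
tool_rot: [2.496, 1.908, 0.0]
force: [-0.5, 0.0, 0.0]
gripper_width: -0.002
finger_force: 0.0
```

Run:
```python
from h import *
s=r.sense(); p=s["position"]; M=R.from_rotvec(s["tool_rot"]).as_matrix(); print(np.round(p,4), "tcp rel bolt tool axes",(M.T@(p-np.array([.64,.135,0]))).round(4),s["force"])
im,d=r.grab_frame("side"); cv2.imwrite("pics/s4.png",cv2.resize(im[130:310,220:460,::-1],None,fx=3,fy=3,interpolation=2))
```

```text
[0.5458 0.1606 0.3008] tcp rel bolt tool axes [ 1.000e-04 -9.750e-02 -3.008e-01] [-0.48260752  0.03399473  0.00137607]
```

View pics/s4.png

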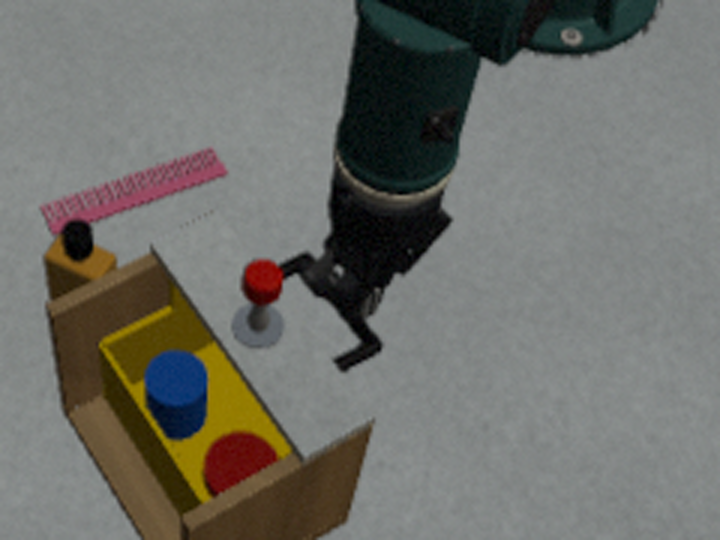

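The bin has swung nearly shut, and the crop shows the handle (330,310) almost at the rail. I'll continue in small steps until the force rises.

>>> {"name": "play_rows", "arguments": {
  "series": [-1, 0, 0.2, 0, 0, -1, 0, 0.2, 0, 0, -1, 0, 0, 0, 0]
}}

```text
time_s: 9.02
position: [0.5487, 0.1597, 0.3005]
tool_rot: [-2.495, -1.907, 0.002]
force: [-2.0, 1.6, 0.6]
gripper_width: 0.002
finger_force: 1.4
```

>>> {"name": "play_rows", "arguments": {
  "series": [-1, 0, 0.2, 0, 0, -1, 0, 0, 0, 0]
}}

```text
time_s: 9.28
position: [0.5494, 0.1596, 0.3004]
tool_rot: [-2.493, -1.906, 0.005]
force: [-7.6, 3.6, 5.4]
gripper_width: 0.003
finger_force: 4.3
```

>>> {"name": "play_rows", "arguments": {
  "series": [-1, 0, 0.2, 0, 0, -1, 0, 0.2, 0, 0, -1, 0, 0, 0, 0, -1, 0, 0, 0, 0]
}}

```text
time_s: 9.78
position: [0.5506, 0.1593, 0.3003]
tool_rot: [-2.489, -1.903, 0.012]
force: [-17.8, 7.9, 13.2]
gripper_width: -0.002
finger_force: 9.6
```

>>> {"name": "play_rows", "arguments": {
  "series": [-1, 0, -1, 0, 0, -1, 0, -3, 0, 0, -1, 0, 0, -5, 0, -1, 0, 0, -5, 0, -1, 0, 0, -6, 0, -1, 0, 0, 0, 0]
}}

```text
time_s: 10.52
position: [0.5184, 0.1688, 0.4663]
tool_rot: [2.491, 1.904, 0.017]
force: [1.6, -0.3, -1.4]
gripper_width: 0.0
finger_force: 0.0
```

Run:
```python
from h import *
s=r.sense(); p=s["position"]; M=R.from_rotvec(s["tool_rot"]).as_matrix(); print(np.round(p,4), "bolt rel tcp cm",(100*M.T@(np.array([.64,.135,.252+.173])-p)).round(2),s["force"])
im,d=r.grab_frame("wrist"); hsv=cv2.cvtColor(im,cv2.COLOR_RGB2HSV)
A=np.array([[.965,-.261,0],[.261,.965,0],[0,0,1]]); O=np.array([.64,.135,0])
for nm,m in(("blk",hsv[...,2]<60),("yel",(abs(hsv[...,0].astype(int)-27)<8)&(hsv[...,1]>150)),("red",((hsv[...,0]<8)|(hsv[...,0]>172))&(hsv[...,1]>140))):
    F=(cloud("wrist",d,m)-O)@A.T
    F=F[(abs(F[:,1])<.1)&(F[:,2]>.12)&(F[:,2]<.27)&(F[:,0]>-.16)&(F[:,0]<.03)]
    if len(F): print(nm,len(F),np.percentile(F,[2,50,98],axis=0).round(3).tolist())
cv2.imwrite("pics/w5.png",im[:,:,::-1])
```

```text
[0.5184 0.1688 0.4663] bolt rel tcp cm [-0.09 12.57  4.27] [ 1.64724866 -0.30056069 -1.43564109]
blk 3120 [[-0.082, -0.05, 0.151], [-0.073, 0.008, 0.158], [-0.032, 0.048, 0.16]]
yel 3771 [[-0.044, -0.085, 0.121], [-0.032, 0.007, 0.15], [-0.029, 0.081, 0.163]]
red 2346 [[-0.015, -0.013, 0.232], [-0.007, 0.0, 0.249], [0.008, 0.011, 0.25]]
```

View pics/w5.png

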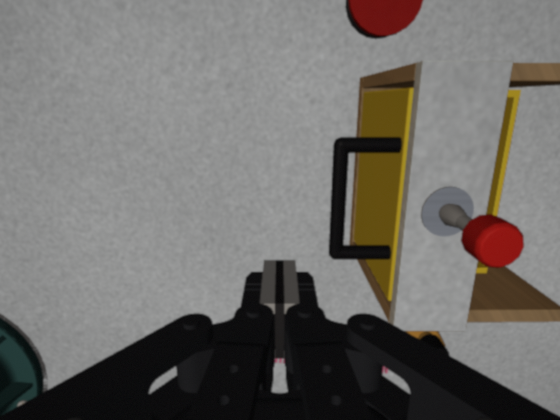

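The handle's outer edge is at −82 mm against −81 mm expected when shut, and the knob is still out at (493,241). I'll move over the knob.

>>> {"name": "play_rows", "arguments": {
  "series": [-1, 0, 4, 0, 0, -1, 0, 4, 0, 0, -1, 0, 4, 0, 0, -1, 0, 0, 0, 0, -1, 0, 0, 0, 0]
}}

```text
time_s: 11.2
position: [0.6317, 0.137, 0.4589]
tool_rot: [-2.495, -1.907, 0.004]
force: [-0.3, -0.1, 0.6]
gripper_width: -0.0
finger_force: 0.0
```

Run:
```python
from h import *
s=r.sense(); p=s["position"]; M=R.from_rotvec(s["tool_rot"]).as_matrix(); print(np.round(p,4), "bolt rel tcp cm",(100*M.T@(np.array([.64,.136,.252+.173])-p)).round(2),s["force"])
```

```text
[0.6317 0.137  0.4589] bolt rel tcp cm [0.12 0.84 3.39] [-0.31003856 -0.1005235   0.62680578]
```

>>> {"name": "play_rows", "arguments": {
  "series": [-1, 0.1, 0.8, 0, 0, -1, 0, 0, 1.5, 0, -1, 0, 0, 1.3, 0, -1, 0, 0, 0.8, 0, -1, 0, 0, 0.8, 0, -1, 0, 0, 0.8, 0, -1, 0, 0, 0.8, 0, -1, 0, 0, 0.2, 0]
}}

```text
time_s: 12.2
position: [0.6402, 0.1361, 0.3995]
tool_rot: [2.495, 1.908, 0.002]
force: [-1.9, 0.8, 6.8]
gripper_width: -0.002
finger_force: 3.7
```

>>> {"name": "play_rows", "arguments": {
  "series": [-1, 0, 0, 0.2, 0, -1, 0, 0, 0, 0]
}}

```text
time_s: 12.45
position: [0.6402, 0.1361, 0.3969]
tool_rot: [2.496, 1.908, 0.001]
force: [-0.2, -0.1, 1.9]
gripper_width: -0.004
finger_force: 1.1
```

>>> {"name": "play_rows", "arguments": {
  "series": [-1, 0, 0, 0.2, 0, -1, 0, 0, 0.2, 0, -1, 0, 0, 0.2, 0, -1, 0, 0, 0, 0]
}}

```text
time_s: 12.95
position: [0.6401, 0.1361, 0.3952]
tool_rot: [2.494, 1.907, 0.005]
force: [-8.1, 0.1, 27.5]
gripper_width: -0.004
finger_force: 13.7
```

Firm stop at 27 N at the home height. I'll retreat and verify.

>>> {"name": "play_rows", "arguments": {
  "series": [-1, 0, 0, -1, 0, -1, 0, 0, -4, 0, -1, 0, 0, -5, 0, -1, 0, -5, 0, 0, -1, 0, -5, 0, 0, -1, 0, 0, 0, 0, -1, 0, 0, 0, 0, -1, 0, 0, 0, 0]
}}

```text
time_s: 13.95
position: [0.5449, 0.1619, 0.4904]
tool_rot: [2.496, 1.907, 0.0]
force: [-0.0, -0.1, -0.1]
gripper_width: 0.0
finger_force: 0.0
```

Run:
```python
from h import *
s=r.sense(); print(np.round(s["position"],3),s["force"])
A=np.array([[.965,-.261,0],[.261,.965,0],[0,0,1]]); O=np.array([.64,.135,0])
im,d=r.grab_frame("wrist"); hsv=cv2.cvtColor(im,cv2.COLOR_RGB2HSV)
for nm,m in(("blk",hsv[...,2]<60),("red",((hsv[...,0]<8)|(hsv[...,0]>172))&(hsv[...,1]>140))):
    F=(cloud("wrist",d,m)-O)@A.T
    F=F[(abs(F[:,1])<.06)&(F[:,2]>.12)&(F[:,2]<.27)&(F[:,0]>-.16)&(F[:,0]<.03)]
    if len(F): print(nm,len(F),np.percentile(F,[2,50,98],axis=0).round(3).tolist())
im,d=r.grab_frame("side"); cv2.imwrite("pics/s6.png",im[:,:,::-1])
for q in("cologne","shoe_brush","comb","polish_tin"):
    for m in r.outline_of("side",q)[:1]: print(q,np.percentile(cloud("side",d,m["pixels"]),[2,50,98],axis=0).round(3).tolist())
```

```text
[0.545 0.162 0.49 ] [-0.00888852 -0.07485547 -0.05998505]
blk 2550 [[-0.08, -0.05, 0.157], [-0.07, 0.007, 0.161], [-0.032, 0.048, 0.163]]
red 1353 [[-0.013, -0.012, 0.207], [-0.003, 0.001, 0.222], [0.01, 0.012, 0.224]]
cologne [[0.621, -0.085, 0.026], [0.648, -0.058, 0.074], [0.661, -0.037, 0.112]]
shoe_brush [[0.607, 0.373, 0.029], [0.678, 0.42, 0.041], [0.745, 0.468, 0.045]]
comb [[0.442, -0.159, -0.003], [0.524, -0.116, 0.003], [0.601, -0.074, 0.008]]
polish_tin [[0.639, 0.277, -0.001], [0.677, 0.313, 0.031], [0.708, 0.346, 0.035]]
```

View pics/s6.png

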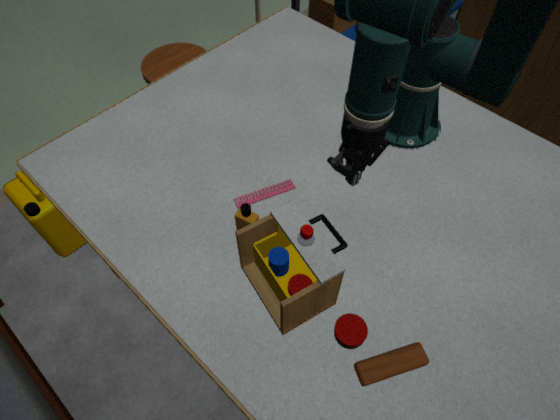

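The knob is home at (306,231) with its top at 0.222, the bin is shut, the other objects haven't moved, and the arm is clear.

```bash
python3 -c "
from cell import r
print(r.close_job())"
```

```text
the job is handed in; nothing more can be done
None
```

The job is done and handed in: I pulled the bolt out, pushed the bin fully shut, and pressed the knob home (measured top 0.222 m, the home height), with the objects around it undisturbed, in about 14 s of the 54 s allowed.

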